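# Put the balance weights away in a push-push bench drawer

### The job

The balance check is done: put the black case of calibration weights away, lying flat in the drawer that is shut now (the one standing ajar is full), and leave both drawers locked shut. The drawers have no handles but push-push catches: press a locked front right in and let go and it springs out a few centimetres, to be drawn open; push a free one right in and let go and it stays locked, and one press more would release it again. Set the case down, do not drop it, and leave the other things on the bench and on the units where they are.

Things in the scene. Friction and masses are not known exactly. Their poses are not given: they have to be found in the camera images.
- case_center (a point): Centre of the weight case: closed black plastic case of calibration weights, 110 long (x) x 50 wide (y) x 40 high (z), 0.25 to 0.5 kg, lying flat on the bench at the left or the right in front of the drawer units; this point is 20 above its underside.
- case: The same weight case; origin under its centre.
- unit_free: Low white steel bench drawer unit, fixed, 235 deep (x) x 172 wide (y) x 80 high, origin at the centre of its underside, x from front to back (the drawer comes out along -x), z up. One drawer with a plain grey front, no handle, push-push catch. This one starts locked shut; its drawer is empty.
- unit_full: Low white steel bench drawer unit, fixed, 235 deep (x) x 172 wide (y) x 80 high, origin at the centre of its underside, x from front to back (the drawer comes out along -x), z up. One drawer with a plain grey front, no handle, push-push catch. This one starts ajar; its drawer is packed with cartons fixed in it.
- front_free (a point): Centre of the outer face of the grey drawer front of unit_free, 41 above the bench; axes as the unit's; moves with the drawer. The front is a plate 12 thick, 168 wide, from 4 to 78 above the bench. Locked, its inner face stands 9 in front of the carcass, so that it can be pressed in.
- front_full (a point): Centre of the outer face of the grey drawer front of unit_full, 41 above the bench; axes as the unit's; moves with the drawer. The front is a plate 12 thick, 168 wide, from 4 to 78 above the bench. Locked, its inner face stands 9 in front of the carcass, so that it can be pressed in.
- floor_free (a point): Centre of the inner floor of the empty drawer, 16 above the bench; axes as the unit's, moves with the drawer, 93.5 behind the outer face of its front. Inside 163 (x) x 140 (y); side and back walls rise 34 above the floor, the front plate 62; the carcass opening is 58 high above the floor.
- drawer_free (a joint): Empty drawer's travel (m), out positive: 0 locked, -0.008 pressed to its stop (takes 5 N, 10 N is plenty), 0.15 fully out. Pressed to the stop and let go it locks at 0; pressed to the stop again and let go, a spring (3 N falling to 2 N) drives it out to about 0.06. Beyond that it runs freely (0.5 N, drag 10 N per m/s), stays where left, and is drawn out by its front plate.
- drawer_full (a joint): The same for the drawer of unit_full, with the same catch and spring; it starts unlocked at 0.056 to 0.09 and must end locked at 0.
- tip_box: Bystander: pipette tip box, blue base and clear hood, 122 x 84 x 74 high, origin under its centre; on the side of the bench where the case is not.
- balance: Bystander: white bench balance, 190 x 150 x 46, on the right, origin under its centre.
- wash_bottle: Bystander: white wash bottle with red cap, 74 across, 192 high, on the left, origin under its centre.
- beaker: Bystander: glass beaker, 68 across, 90 high, on the left, origin under its centre.
- timer: Bystander: flat white lab timer 52 x 70 x 22, on the left, origin under its centre.
- pipette: Bystander: pipette lying on the bench, 250 long along x, 33 high, far right, origin at bench height under its middle.
- tube_rack: Bystander: green tube rack 122 x 80 x 29 high standing on top of unit_full, origin under its centre.
- cup: Bystander: clear plastic cup, 60 across, 60 high, standing on top of unit_free, origin under its centre.
There are look-alikes about, which are no part of the job. Of the things that look like the case, the smaller one is meant.

How it is judged:
By the outcome, as a careful person would: the job done as asked, in the order asked, and still so for the second after the job is handed in, with the robot touching nothing.
It also fails if it takes over 67 s, if anything falls off the work surface, if the arm or the gripper's body presses on something with over 40 N, if the wrist force passes 120 N, or if a joint passes its speed limit or range.

### The arm

A 7-joint arm with a two-finger parallel gripper is mounted at the origin on the work surface. World frame = base frame: x ahead of the robot, y to its left, z up, the work surface at z = 0. Lengths are in m, angles in rad, forces in N, time in s.
With the tool pointing down it reaches from about 0.4 to 0.9 m from the base axis. Payload 5.5 kg.
Tool frame: the origin (TCP) lies midway between the tips of the shut fingers; the grasp point (between the pads) lies 19 mm behind it (bot.hold_point_z is the distance from the TCP to the grasp point, in m); z points along the fingers, y is the line along which they close (so a half turn about z gives the same grasp; the last joint's range is limited). The gripper opens to 85 mm and grips with 20 to 120 N. Pads are 22 mm wide; open, the fingers measure 114 mm over their backs; the gripper's body (76 mm by 85 mm) begins 54 mm behind the grasp point. The pads swing forward as they close: fully open they stand 13 mm farther back than shut.
Start: joints at [-0.908, 0.501, -0.427, 1.55, 0.221, 1.138, -0.21], TCP at [0.253, 0.599, 0.231] pointing down, gripper open.
Joint ranges: [-2.88, 2.88], [-0.31, 2.03], [-1.54, 1.56], [0.2, 2.42], [-1.41, 4.55], [0.19, 2.02], [-2.57, 2.57]. Speed limits (rad/s): [2.57, 2.57, 3.14, 3.14, 3.14, 3.14, 3.14].

### API

Orientations are given as a unit quaternion [x, y, z, w].
In Python, from workcell import bot, optics gives the robot as it stands.
- The arm moves only by the tool step_arm, never from a script. Its argument "targets" is a list of rows, each a list of 5 numbers: the shift along the tool's x, y, z in m, then the turn about the tool's z in degrees, then the finger opening in m, from 0 to 0.0854. A call has 1 to 20 rows; each row is the pose to reach, as a shift and turn from the pose commanded when the call began, along the tool's axes at that moment; what a row does not reach only later rows make up. A row lasts 1/10 s, in which the tool goes at most 50 mm and 8.59 degrees, less where a joint would pass 70% of its speed; a pose out of reach is approached as far as the arm can. A call with a gripper value outside its range is refused whole. The fingers move at their own pace and stop on an object; "newtons" is the grip in N (left out, the last holds). Time passes only in rows, so rows that repeat a pose let the fingers close. It gives the time, the measured TCP pose, the force, the opening and the grip force at its end, in the units of the state.
- bot.sense(): the state, without advancing time (a new reading comes with each control period).
- optics.get_image(name): name is "side" or "top" or "wrist"; returns a dict with "image" (384x512x3 uint8, red, green, blue), "z_map" (384x512 float32, m along the optical axis (not along the pixel's ray), 0 where there is no reading), "fx", "fy", "cx", "cy" (pixels), "k1" (the pictures are not rectified: a ray, as slopes to the right and down, at radius r is drawn at 1 + k1 r^2 times it, then the intrinsics apply), "R" (3x3) and "t" (3): a world point X has camera coordinates R X + t. Camera axes: x right, y down, z forward; pixel columns grow to the right and rows downward; lengths in m; the calibration is good to about 2 mm. A picture is of the moment at which its call begins.
- bot.finish_job(): hands the job in; it is judged then, once.
The state is a dict: "clock": time; "joints": joint angles; "joint_vel": joint speeds; "joint_torque": joint torques, N m; "eef_pos": TCP position; "tool_rot": TCP orientation; "contact_force": force on the tool from outside, world axes, zero at the start; "ft_torque": the same for the moment, N m; "width": opening from 0.0 (shut) to 1.0 (fully open); "finger_force": force on a finger pad.
Only numpy, scipy, OpenCV 4.12 (cv2) and the standard library are available. Lean on these libraries where they do the work, as an engineer would, in place of code of your own. Each camera call takes 0.05 s, during which the arm holds its last target. There are 200 camera calls.

## Working session

There is one attempt and no reset: what is moved stays moved. The work goes in short steps, Python scripts to look and compute and a tool call to move; the robot and the scene stay as the last step left them, time stands still between calls to the robot, and variables do not carry over. Pictures are saved under pics/ and viewed, at most 10 in all, crops included, and the job is handed in when it is done.

Besides the shell and the picture viewer there is one more tool, called after "Emit:" by a JSON object that holds its "fn" and its "kwargs", one argument or row to a line. step_arm: Moves the arm, as the interface text tells. Its arguments: {"type":"object","properties":{"targets":{"type":"array","items":{"type":"array","items":{"type":"number"}}},"newtons":{"type":"number"}},"required":["targets"]}

```bash
mkdir -p pics
cat > h.py <<'E'
import numpy as np, cv2
from workcell import bot, optics
def save(n,f):
    d=optics.get_image(n); cv2.imwrite(f'pics/{f}.png',d['image'][:,:,::-1]); np.savez(f'pics/{f}.npz',**{k:np.asarray(v) for k,v in d.items()}); return d
def load(f): return {k:v for k,v in np.load(f'pics/{f}.npz').items()}
def rays(d,uv):
    uv=np.asarray(uv,float).reshape(-1,2); x=(uv[:,0]-d['cx'])/d['fx']; y=(uv[:,1]-d['cy'])/d['fy']
    rd=np.hypot(x,y); r=rd.copy()
    for _ in range(20): r=rd/(1+d['k1']*r*r)
    s=np.where(rd>0,r/np.maximum(rd,1e-12),1)
    return np.c_[x*s,y*s,np.ones(len(x))]
def onz(d,uv,z):
    R,t=d['R'],d['t']; c=-R.T@t; w=rays(d,uv)@R
    return c+w*((z-c[2])/w[:,2])[:,None]
def cloud(d):
    h,w=d['z_map'].shape; u,v=np.meshgrid(np.arange(w),np.arange(h))
    p=rays(d,np.c_[u.ravel(),v.ravel()])*d['z_map'].ravel()[:,None]
    p=(p-d['t'])@d['R']; p[d['z_map'].ravel()==0]=np.nan
    return p.reshape(h,w,3)
E
python3 - <<'E'
from h import *
a=save('top','top0');b=save('side','side0')
s=bot.sense();print(s['eef_pos'],s['tool_rot'],s['contact_force'],s['clock'])
cv2.imwrite('pics/both0.png',cv2.resize(np.vstack([a['image'],b['image']])[:,:,::-1],None,fx=1,fy=1)[:, :])
for d in(a,b):print(-d['R'].T@d['t'],d['fx'],d['k1'])
E
```

```text
[0.25278862 0.59815883 0.23038457] [ 1.98554923e-01  9.80089386e-01 -8.36735665e-04 -1.94402563e-04] [ 1.14168132 -0.69392307  0.41008597] 0.1
[ 0.43056941 -0.01687448  1.46319843] 401.2117618265784 -0.02837330807357181
[-0.00761077 -0.74278017  0.84710162] 397.2515435846744 -0.0071619227622061275
```

View pics/top0.png

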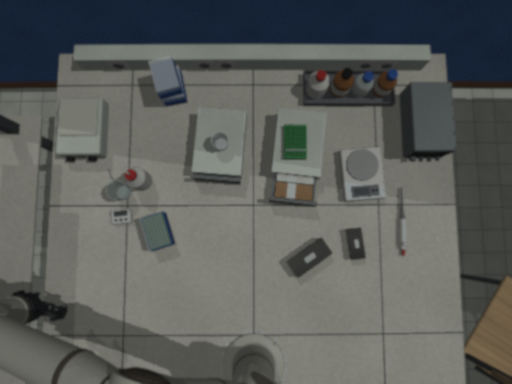

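View pics/side0.png

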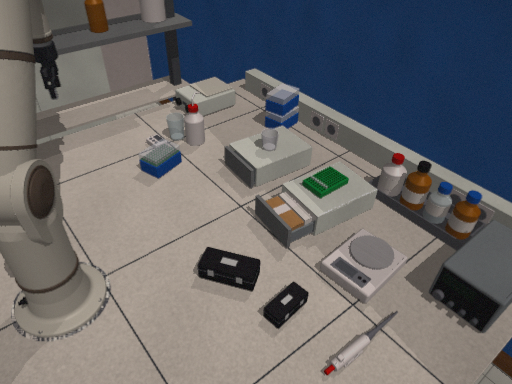

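The top view shows the small case at (355,243), with the larger look-alike at (309,257). The free unit is at (219,145) with the cup on it, and the full unit at (298,150) has its drawer ajar, front at about (292,203). The side view agrees. Next I'll measure them.

Run:
```python
from h import *
d=load('top0');P=cloud(d);im=d['image'];hsv=cv2.cvtColor(im,cv2.COLOR_RGB2HSV)
def rect(m,z,name):
    c=max(cv2.findContours(m.astype(np.uint8),cv2.RETR_EXTERNAL,cv2.CHAIN_APPROX_NONE)[0],key=cv2.contourArea)
    w=onz(d,c.reshape(-1,2),z)[:,:2]*1000
    r=cv2.minAreaRect(w.astype(np.float32));print(name,np.round(r[0],1),np.round(r[1],1),round(r[2],1)); print('   ',np.round(cv2.boxPoints(r)).tolist())
def win(u0,u1,v0,v1):
    m=np.zeros(P.shape[:2],bool);m[v0:v1,u0:u1]=1;return m
z=P[...,2]
for n,w in dict(case=(340,370,225,265),big=(283,335,235,280)).items():
    m=win(*w)&(z>0.025); print(n,np.nanpercentile(z[m],[5,50,95])); rect(m,np.nanmedian(z[m]),n)
for n,w in dict(ufree=(180,255,100,190),ufull=(265,335,100,215)).items():
    m=win(*w)&(abs(z-.08)<.012); print(n,np.nanmedian(z[m])); rect(m,.08,n)
m=win(265,335,176,215)&(z>.06);print(np.nanmedian(z[m]),m.sum())
# balance, cup heights
for n,w in dict(balance=(338,388,145,203),tip=(130,180,205,255),cup=(205,235,125,155)).items():
    m=win(*w)&(z>(0.02 if n!='cup' else .1));print(n,np.nanpercentile(z[m],[50,95]));rect(m,np.nanpercentile(z[m],60),n)
# side-view checks
d=load('side0');P=cloud(d);z=P[...,2]
for n,w in dict(case=(255,315,275,330)).items():
    m=win(*w)&(z>.03)&(z<.06);print(n,np.nanmedian(z[m]));rect(m&(z>.034),.04,n)
cv2.imwrite('pics/crop.png',cv2.resize(np.hstack([im[90:280,180:400],])[:,:,::-1],None,fx=3.5,fy=3,interpolation=2))
```

```text
case [0.03269568 0.03887802 0.04414181]
case [ 420.7 -362.3] [110.   53.3] 6.9
    [[363.0, -343.0], [369.0, -395.0], [479.0, -382.0], [472.0, -329.0]]
big [0.04706896 0.05356478 0.05864046]
big [ 374.2 -194.2] [ 71.6 149.9] 34.5
    [[302.0, -153.0], [387.0, -276.0], [446.0, -236.0], [361.0, -112.0]]
ufree 0.0801499392857482
ufree [782.5 120.1] [173.1 237.6] 85.2
    [[657.0, 44.0], [894.0, 24.0], [908.0, 196.0], [671.0, 216.0]]
ufull 0.07981856528138132
ufull [ 778.7 -162.6] [172.4 237.6] 83.4
    [[651.0, -235.0], [887.0, -262.0], [907.0, -91.0], [671.0, -63.0]]
0.06374824749244175 716
balance [0.03985867 0.0488251 ]
balance [ 670.9 -392.4] [190.  154.4] 4.4
    [[570.0, -323.0], [582.0, -477.0], [772.0, -462.0], [760.0, -308.0]]
tip [0.07330188 0.07842309]
tip [467.3 335.1] [123.8  93.8] 17.9
    [[394.0, 361.0], [423.0, 271.0], [541.0, 310.0], [512.0, 399.0]]
cup [0.12988007 0.1424516 ]
cup [769.3 113.2] [57.8 59. ] 89.8
    [[740.0, 84.0], [799.0, 84.0], [799.0, 142.0], [740.0, 142.0]]
case 0.039817142877561565
case [ 415.3 -368.8] [112.5  52.9] 7.1
    [[356.0, -350.0], [363.0, -402.0], [474.0, -388.0], [468.0, -336.0]]
```

View pics/crop.png

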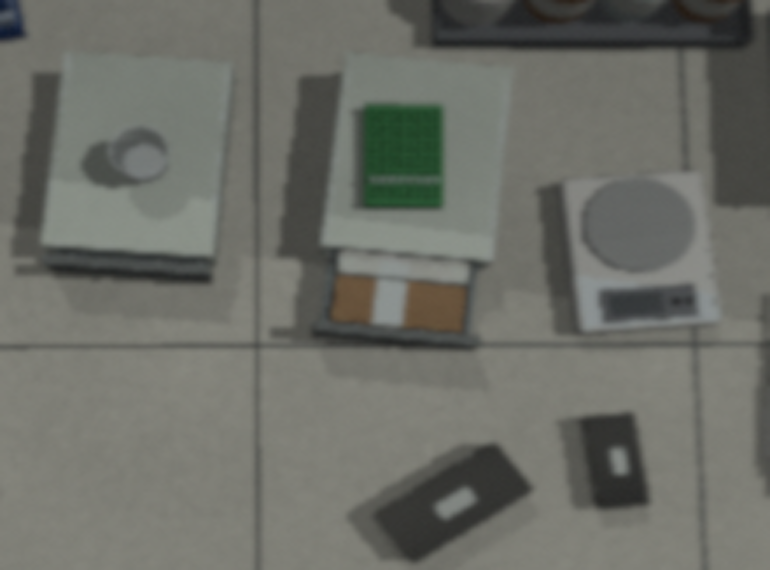

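The crop matches the measurements, and the sizes agree with those given (case 110x53, units 237x173). First I'll go in front of the free drawer, fingers shut and the tool turned to the unit's axes.

Emit:
{"fn": "step_arm", "kwargs": {
  "targets": [
    [-0.02,-0.012,0,-2,0],
    [-0.05,-0.03,0,-4,0],
    [-0.085,-0.05,0,-6,0],
    [-0.12,-0.07,0,-8,0],
    [-0.155,-0.091,0,-10,0],
    [-0.19,-0.112,0,-12,0],
    [-0.225,-0.133,0,-14,0],
    [-0.26,-0.153,0,-16,0],
    [-0.295,-0.174,0,-18.2,0],
    [-0.33,-0.195,0,-18.2,0],
    [-0.365,-0.215,0,-18.2,0],
    [-0.4,-0.236,0,-18.2,0],
    [-0.435,-0.257,0,-18.2,0],
    [-0.465,-0.274,0.02,-18.2,0],
    [-0.485,-0.286,0.05,-18.2,0],
    [-0.495,-0.292,0.08,-18.2,0],
    [-0.495,-0.292,0.12,-18.2,0],
    [-0.495,-0.292,0.15,-18.2,0],
    [-0.495,-0.292,0.18,-18.2,0],
    [-0.495,-0.292,0.19,-18.2,0]
  ]
}}

```text
clock: 2.1
eef_pos: [0.5923, 0.1362, 0.0375]
tool_rot: [0.041, 0.999, -0.001, -0.003]
contact_force: [-0.6, -0.1, 0.6]
width: 0.005
finger_force: 0.0
```

```bash
cat >> h.py <<'E'
U=dict(free=((.7825,.1201),-4.8),full=((.7787,-.1626),-6.6))
def rep(*pts):
    """state; for each (x,y,z) world the shift in tool axes"""
    s=bot.sense(); p=s['eef_pos']; q=s['tool_rot']
    from scipy.spatial.transform import Rotation as Ro
    R=Ro.from_quat(q).as_matrix(); yaw=np.degrees(np.arctan2(R[1,1],R[0,1]))
    print('t',round(s['clock'],2),'tcp',np.round(p,4),'y-heading',round(yaw,2),'F',np.round(s['contact_force'],1),'w',round(s['width'],3),'ff',s['finger_force'])
    for n,(c,a) in U.items():
        a=np.radians(a);e=p[:2]-c; print(n,'unit xy mm',np.round(1000*np.array([e@[np.cos(a),np.sin(a)],e@[-np.sin(a),np.cos(a)]]),1))
    for w in pts: print('shift',np.round(R.T@(np.array(w)-p),4))
E
python3 - <<'E'
from h import *
rep()
d=load('side0');P=cloud(d)
# front plates as seen by side camera: dark-grey vertical faces
for n,(c,a) in U.items():
    a=np.radians(a);e=P[...,:2]-c
    x=e@[np.cos(a),np.sin(a)];y=e@[-np.sin(a),np.cos(a)];z=P[...,2]
    m=(abs(y)<.075)&(z>.02)&(z<.07)&(x<-.12)&(x>-.3);print(n,m.sum(),np.percentile(x[m]*1000,[5,25,50,75]) if m.any() else '')
E
```

```text
t 2.1 tcp [0.5923 0.1362 0.0375] y-heading 85.29 F [-0.6 -0.1  0.6] w 0.005 ff 0.0
free unit xy mm [-190.9    0.2]
full unit xy mm [-219.5  275.4]
free 274 [-142.38096159 -141.41406051 -140.6967204  -139.82963811]
full 1292 [-220.24788253 -218.52818662 -173.34345029 -146.04517213]
```

Emit:
{"fn": "step_arm", "kwargs": {
  "targets": [
    [-0.015,0,0,0,0],
    [-0.03,0,0,0,0],
    [-0.036,0,0,0,0],
    [-0.04,0,0,0,0],
    [-0.044,0,0,0,0],
    [-0.047,0,0,0,0],
    [-0.049,0,0,0,0],
    [-0.049,0,0,0,0]
  ]
}}

```text
clock: 2.9
eef_pos: [0.6409, 0.1335, 0.041]
tool_rot: [0.041, 0.999, -0.001, -0.003]
contact_force: [-10.0, -1.2, 7.8]
width: 0.002
finger_force: 5.0
```

Emit:
{"fn": "step_arm", "kwargs": {
  "targets": [
    [-0.001,0,0,0,0],
    [-0.002,0,0,0,0],
    [-0.002,0,0,0,0]
  ]
}}

```text
clock: 3.2
eef_pos: [0.6409, 0.1334, 0.0409]
tool_rot: [0.04, 0.999, -0.001, -0.005]
contact_force: [-15.9, -1.2, 10.8]
width: 0.0
finger_force: 7.7
```

Emit:
{"fn": "step_arm", "kwargs": {
  "targets": [
    [0.01,0,0,0,0],
    [0.025,0,0,0,0],
    [0.045,0,0,0,0],
    [0.065,0,0,0,0],
    [0.085,0,0,0,0],
    [0.105,0,0,0,0],
    [0.105,0,0,0,0],
    [0.105,0,-0.04,0,0],
    [0.105,0,-0.08,0,0],
    [0.105,0,-0.1,0,0]
  ]
}}

```text
clock: 4.2
eef_pos: [0.545, 0.1422, 0.1452]
tool_rot: [0.041, 0.999, 0.001, 0.003]
contact_force: [0.7, 0.6, -0.3]
width: 0.002
finger_force: 0.0
```

```bash
cat >> h.py <<'E'
def fronts(f):
    P=cloud(load(f))
    for n,(c,a) in U.items():
        a=np.radians(a);e=P[...,:2]-c
        x=e@[np.cos(a),np.sin(a)];y=e@[-np.sin(a),np.cos(a)];z=P[...,2]
        m=(abs(y)<.075)&(z>.02)&(z<.07)&(x<-.12)&(x>-.33);h=np.percentile(x[m]*1000,[2,10,25,50]) if m.any() else 0
        print(n,m.sum(),np.round(h,1))
E
python3 - <<'E'
from h import *
rep(); save('side','side1'); fronts('side1')
E
```

```text
t 4.2 tcp [0.545  0.1422 0.1452] y-heading 85.28 F [ 0.7  0.6 -0.3] w 0.002 ff 0.0
free unit xy mm [-238.5    2.2]
full unit xy mm [-267.2  276. ]
free 374 [-201.7 -200.8 -200.1 -199.1]
full 1309 [-220.7 -219.7 -218.2 -173. ]
```

View pics/side1.png

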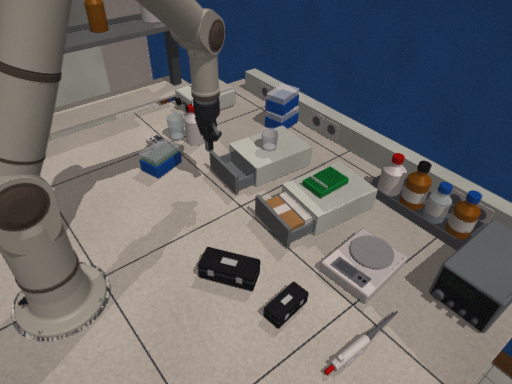

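The free drawer sprang out 60 mm (front near (232,170)), and nothing else moved. Next I'll hook behind the plate and draw it out.

Emit:
{"fn": "step_arm", "kwargs": {
  "targets": [
    [-0.03,-0.001,0,0,0],
    [-0.06,-0.002,0,0,0],
    [-0.085,-0.002,0.0,0,0],
    [-0.0885,-0.002,0.03,0,0],
    [-0.0885,-0.002,0.06,0,0],
    [-0.0885,-0.002,0.09,0,0],
    [-0.0885,-0.002,0.1,0,0],
    [-0.078,-0.002,0.1,0,0],
    [-0.068,-0.002,0.1,0,0],
    [-0.058,-0.002,0.1,0,0],
    [-0.043,-0.002,0.1,0,0],
    [-0.028,-0.002,0.1,0,0],
    [-0.013,-0.002,0.1,0,0],
    [0.002,-0.002,0.1,0,0],
    [0.012,-0.002,0.1,0,0],
    [0.019,-0.002,0.1,0,0],
    [0.024,-0.002,0.1,0,0],
    [0.025,-0.002,0.1,0,0],
    [0.025,-0.002,0.1,0,0]
  ]
}}

```text
clock: 6.15
eef_pos: [0.5172, 0.1417, 0.0417]
tool_rot: [0.041, 0.999, 0.0, 0.001]
contact_force: [1.8, 0.8, 1.3]
width: 0.001
finger_force: 0.9
```

Run:
```python
from h import *
rep(); save('side','side2'); fronts('side2')
```

```text
t 6.15 tcp [0.5172 0.1417 0.0417] y-heading 85.28 F [1.8 0.8 1.3] w 0.001 ff 0.949870990589261
free unit xy mm [-266.1   -0.7]
full unit xy mm [-294.7  272.2]
free 465 [-291.6 -291.  -290.3 -288.4]
full 1306 [-220.7 -219.6 -218.4 -174.3]
```

Emit:
{"fn": "step_arm", "kwargs": {
  "targets": [
    [-0.012,0,0,0,0],
    [-0.012,0,-0.04,0,0],
    [-0.012,0,-0.08,0,0.0],
    [-0.012,0,-0.12,0,0.03],
    [0.0,-0.03,-0.15,0,0.085],
    [0.005,-0.07,-0.158,-1,0.085],
    [0.01,-0.115,-0.158,-2,0.085],
    [0.015,-0.16,-0.158,-3,0.085],
    [0.02,-0.205,-0.158,-4,0.085],
    [0.025,-0.25,-0.158,-5,0.085],
    [0.03,-0.295,-0.158,-6,0.085],
    [0.035,-0.34,-0.158,-7,0.085],
    [0.04,-0.385,-0.158,-8,0.085],
    [0.045,-0.43,-0.158,-9,0.085],
    [0.05,-0.47,-0.158,-10,0.085],
    [0.056,-0.5,-0.158,-11,0.085],
    [0.056,-0.512,-0.158,-11.8,0.085],
    [0.056,-0.512,-0.158,-11.8,0.085]
  ]
}}

```text
clock: 8.0
eef_pos: [0.4172, -0.3669, 0.1986]
tool_rot: [-0.06, 0.998, 0.0, -0.001]
contact_force: [-0.0, 0.2, 0.8]
width: 0.991
finger_force: 0.0
```

Run:
```python
from h import *
d=save('wrist','wr1'); rep()
P=cloud(d);z=P[...,2]
m=((z>.028)&(z<.048)).astype(np.uint8)
for c in cv2.findContours(m,cv2.RETR_EXTERNAL,cv2.CHAIN_APPROX_NONE)[0]:
    if cv2.contourArea(c)<800: continue
    w=onz(d,c.reshape(-1,2),.04)[:,:2]*1000; r=cv2.minAreaRect(w.astype(np.float32)); print(cv2.boundingRect(c),np.round(r[0],1),np.round(r[1],1),r[2],np.round(cv2.boxPoints(r)).tolist())
```

```text
t 8.05 tcp [ 0.418  -0.3648  0.1986] y-heading 96.95 F [ 0.8  0.1 -0.8] w 0.994 ff 0.0
free unit xy mm [-322.7 -513.7]
full unit xy mm [-335.1 -242.3]
(163, 283, 104, 58) [ 616.8 -398.6] [100.1 141.6] 4.83042049407959 [[561.0, -332.0], [573.0, -473.0], [673.0, -465.0], [661.0, -324.0]]
(232, 131, 46, 93) [ 418.6 -365.3] [109.5  51. ] 6.755435943603516 [[361.0, -346.0], [367.0, -397.0], [476.0, -384.0], [470.0, -334.0]]
```

View pics/wr1.png

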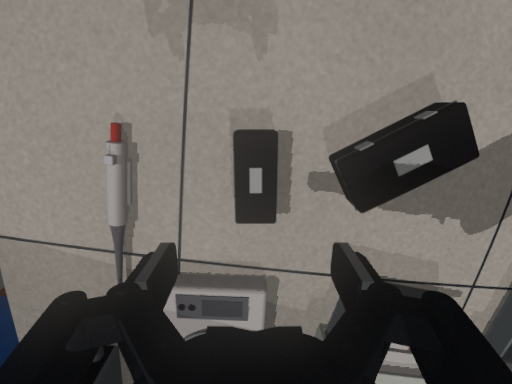

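The wrist view shows the case centred at (255,177), aligned with the fingers and 0.6 mm off the TCP. I'll descend and grasp.

Emit:
{"fn": "step_arm", "kwargs": {
  "newtons": 50,
  "targets": [
    [0,0,0.04,0,0.085],
    [0,0,0.08,0,0.085],
    [0,0,0.12,0,0.085],
    [0,0,0.15,0,0.085],
    [0,0,0.175,0,0.085],
    [0,0,0.188,0,0.085],
    [0,0,0.19,0,0.085],
    [0,0,0.19,0,0.03],
    [0,0,0.19,0,0.03],
    [0,0,0.19,0,0.03],
    [0,0,0.19,0,0.03],
    [0,0,0.19,0,0.03],
    [0,0,0.19,0,0.03],
    [0,0,0.19,0,0.03]
  ]
}}

```text
clock: 9.45
eef_pos: [0.4198, -0.365, 0.0111]
tool_rot: [-0.062, 0.998, -0.001, 0.001]
contact_force: [-0.2, 1.0, 6.9]
width: 0.572
finger_force: 54.0
```

Emit:
{"fn": "step_arm", "kwargs": {
  "targets": [
    [0,0,-0.01,0,0.03],
    [0,0,-0.03,0,0.03],
    [0,0,-0.055,0,0.03],
    [0,0,-0.08,0,0.03],
    [0,0,-0.11,0,0.03],
    [-0.005,0.01,-0.135,0,0.03],
    [-0.016,0.034,-0.15,1,0.03],
    [-0.032,0.067,-0.15,2,0.03],
    [-0.048,0.1,-0.15,3,0.03],
    [-0.064,0.134,-0.15,4,0.03],
    [-0.08,0.168,-0.15,5,0.03],
    [-0.096,0.202,-0.15,6,0.03],
    [-0.112,0.235,-0.15,7,0.03],
    [-0.128,0.269,-0.15,8,0.03],
    [-0.144,0.303,-0.15,9,0.03],
    [-0.16,0.336,-0.15,10,0.03],
    [-0.176,0.37,-0.15,11,0.03],
    [-0.192,0.403,-0.15,11.7,0.03],
    [-0.208,0.437,-0.15,11.7,0.03],
    [-0.22,0.462,-0.15,11.7,0.03]
  ]
}}

```text
clock: 11.45
eef_pos: [0.5792, 0.1245, 0.1593]
tool_rot: [0.039, 0.999, 0.0, -0.001]
contact_force: [-0.8, 0.5, -4.7]
width: 0.576
finger_force: 53.0
```

Emit:
{"fn": "step_arm", "kwargs": {
  "targets": [
    [-0.005,0.011,0,0,0.03],
    [-0.007,0.015,0,0,0.03],
    [-0.007,0.015,0,0,0.03]
  ]
}}

```text
clock: 11.75
eef_pos: [0.5876, 0.1349, 0.159]
tool_rot: [0.04, 0.999, -0.001, -0.001]
contact_force: [0.2, 0.2, -4.2]
width: 0.577
finger_force: 53.1
```

Run:
```python
from h import *
rep((.5882,.1364,.16)); d=save('side','side3'); fronts('side3')
e=save('wrist','wr3')
cv2.imwrite('pics/c3.png',np.hstack([cv2.resize(d['image'][60:240,150:390],(400,300)),cv2.resize(e['image'],(400,300))])[:,:,::-1])
```

```text
t 11.75 tcp [0.5876 0.1349 0.159 ] y-heading 85.37 F [ 0.2  0.2 -4.2] w 0.577 ff 53.131143450737
free unit xy mm [-195.4   -1.6]
full unit xy mm [-224.   273.5]
shift [-0.0004  0.0016 -0.0011]
free 564 [-291.8 -291.  -290.2 -238.1]
full 1307 [-220.8 -219.7 -218.4 -173.3]
```

View pics/c3.png

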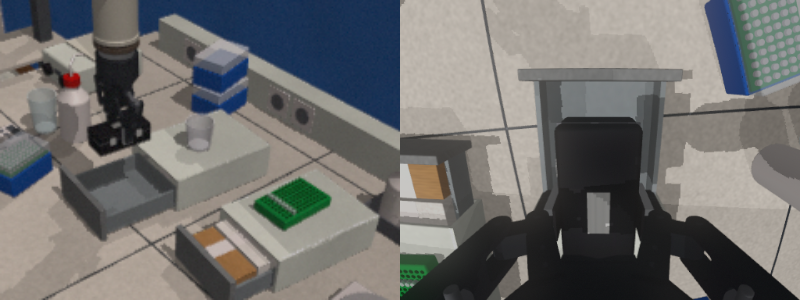

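The case hangs centred over the open drawer: in the wrist half it lies at u 556–642, between walls at about 540 and 660. Lowering it now.

Emit:
{"fn": "step_arm", "kwargs": {
  "targets": [
    [0,0.001,0.02,0,0.03],
    [0,0.001,0.045,0,0.03],
    [0,0.001,0.07,0,0.03],
    [0,0.001,0.09,0,0.03],
    [0,0.001,0.105,0,0.03],
    [0,0.001,0.115,0,0.03],
    [0,0.001,0.12,0,0.03],
    [0,0.001,0.123,0,0.03],
    [0,0.001,0.126,0,0.03],
    [0,0.001,0.128,0,0.03],
    [0,0.001,0.13,0,0.03],
    [0,0.001,0.13,0,0.03]
  ]
}}

```text
clock: 13.05
eef_pos: [0.5881, 0.137, 0.0293]
tool_rot: [0.04, 0.999, 0.0, 0.0]
contact_force: [-0.2, 0.5, -5.0]
width: 0.577
finger_force: 53.2
```

Emit:
{"fn": "step_arm", "kwargs": {
  "targets": [
    [0,0,0.001,0,0.03],
    [0,0,0.002,0,0.03],
    [0,0,0.003,0,0.03],
    [0,0,0.003,0,0.03]
  ]
}}

```text
clock: 13.45
eef_pos: [0.5891, 0.1369, 0.0271]
tool_rot: [0.04, 0.999, 0.0, 0.001]
contact_force: [0.6, -0.6, 1.3]
width: 0.578
finger_force: 53.7
```

The reading went from -5 N to +1 N at the expected height, so the case is resting on the floor. Release.

Emit:
{"fn": "step_arm", "kwargs": {
  "targets": [
    [0,0,0,0,0.055],
    [0,0,0,0,0.06],
    [0,0,0,0,0.068],
    [0,0,0,0,0.075],
    [0,0,0,0,0.075],
    [0,0,-0.01,0,0.075],
    [0,0,-0.03,0,0.075],
    [0,0,-0.06,0,0.075],
    [0,0,-0.09,0,0.075],
    [0,0,-0.12,0,0.075],
    [0,0,-0.13,0,0.05]
  ]
}}

```text
clock: 14.55
eef_pos: [0.5903, 0.1377, 0.1606]
tool_rot: [0.04, 0.999, 0.001, 0.003]
contact_force: [-0.0, 1.0, -0.1]
width: 0.731
finger_force: 0.0
```

Run:
```python
from h import *
rep(); d=save('side','side4'); fronts('side4')
e=save('wrist','wr4')
cv2.imwrite('pics/c4.png',np.hstack([cv2.resize(d['image'][60:240,150:390],(400,300)),cv2.resize(e['image'],(400,300))])[:,:,::-1])
P=cloud(e);m=((P[...,2]>.045)&(P[...,2]<.066)&(e['image'].max(2)<60)&(np.hypot(P[...,0]-.588,P[...,1]-.137)<.09)).astype(np.uint8)
for c in cv2.findContours(m,cv2.RETR_EXTERNAL,cv2.CHAIN_APPROX_NONE)[0]:
    if cv2.contourArea(c)>500:
        r=cv2.minAreaRect((onz(e,c.reshape(-1,2),.056)[:,:2]*1000).astype(np.float32));print(r)
print(np.nanmedian(P[...,2][m>0]))
```

```text
t 14.55 tcp [0.5903 0.1377 0.1606] y-heading 85.39 F [-0.   1.  -0.1] w 0.731 ff 0.0
free unit xy mm [-193.     1.4]
full unit xy mm [-221.6  276.6]
free 1128 [-290.7 -289.6 -250.3 -214.1]
full 1308 [-220.7 -219.7 -218.5 -173.6]
((587.10888671875, 137.69540405273438), (49.01059341430664, 108.96788024902344), 85.50039672851562)
0.05622313252539221
```

View pics/c4.png

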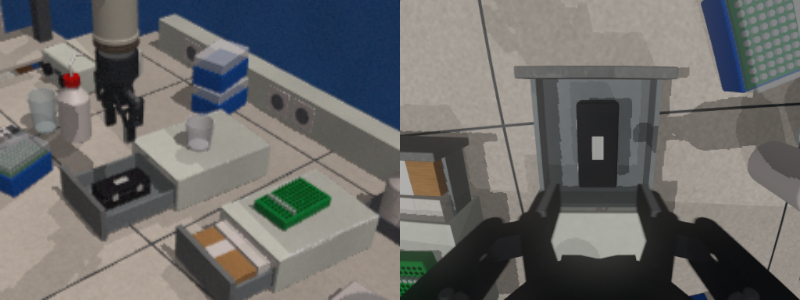

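The case lies flat in the drawer with its top at 0.056, as expected (wrist half at about (598,140)). Next I'll go round in front and push the drawer in.

Emit:
{"fn": "step_arm", "kwargs": {
  "targets": [
    [0.03,-0.001,0,0,0],
    [0.065,-0.001,0,0,0],
    [0.1,-0.001,0,0,0],
    [0.125,-0.001,0,0,0],
    [0.137,-0.001,0,0,0],
    [0.137,-0.001,0.03,0,0],
    [0.137,-0.001,0.065,0,0],
    [0.137,-0.001,0.1,0,0],
    [0.137,-0.001,0.12,0,0],
    [0.137,-0.001,0.12,0,0]
  ]
}}

```text
clock: 15.65
eef_pos: [0.449, 0.1458, 0.033]
tool_rot: [0.04, 0.999, -0.001, -0.003]
contact_force: [-0.7, 0.1, 0.1]
width: -0.001
finger_force: 0.0
```

```bash
python3 -c "
from h import *
rep()"
```

```text
t 15.65 tcp [0.449  0.1458 0.033 ] y-heading 85.39 F [-0.7  0.1  0.1] w -0.001 ff 0.0
free unit xy mm [-334.5   -2.3]
full unit xy mm [-363.   268.5]
```

Emit:
{"fn": "step_arm", "kwargs": {
  "targets": [
    [-0.015,0.002,-0.006,0,0],
    [-0.026,0.002,-0.006,0,0],
    [-0.032,0.002,-0.006,0,0],
    [-0.036,0.002,-0.006,0,0],
    [-0.042,0.002,-0.006,0,0],
    [-0.05,0.002,-0.006,0,0],
    [-0.06,0.002,-0.006,0,0],
    [-0.072,0.002,-0.006,0,0],
    [-0.085,0.002,-0.006,0,0],
    [-0.1,0.002,-0.006,0,0],
    [-0.115,0.002,-0.006,0,0],
    [-0.13,0.002,-0.006,0,0],
    [-0.143,0.002,-0.006,0,0],
    [-0.155,0.002,-0.006,0,0],
    [-0.165,0.002,-0.006,0,0],
    [-0.173,0.002,-0.006,0,0],
    [-0.179,0.002,-0.006,0,0],
    [-0.184,0.002,-0.006,0,0],
    [-0.188,0.002,-0.006,0,0],
    [-0.191,0.002,-0.006,0,0]
  ]
}}

```text
clock: 17.65
eef_pos: [0.6409, 0.1331, 0.0415]
tool_rot: [0.04, 0.999, -0.0, -0.002]
contact_force: [-13.5, -0.6, 7.9]
width: -0.001
finger_force: 6.1
```

Emit:
{"fn": "step_arm", "kwargs": {
  "targets": [
    [-0.001,0,0,0,0],
    [-0.002,0,0,0,0],
    [-0.002,0,0,0,0]
  ]
}}

```text
clock: 17.95
eef_pos: [0.6409, 0.1331, 0.0415]
tool_rot: [0.04, 0.999, -0.001, -0.003]
contact_force: [-10.3, -1.1, 5.4]
width: 0.001
finger_force: 5.6
```

Emit:
{"fn": "step_arm", "kwargs": {
  "targets": [
    [0.008,0,0,0,0],
    [0.02,0,0,0,0],
    [0.04,0,0,0,0],
    [0.07,0,0,0,0],
    [0.1,0,0,0,0],
    [0.105,0,-0.04,0,0],
    [0.105,0,-0.08,0,0],
    [0.105,0,-0.08,0,0]
  ]
}}

```text
clock: 18.75
eef_pos: [0.5448, 0.1437, 0.1284]
tool_rot: [0.04, 0.999, 0.002, 0.006]
contact_force: [1.3, -0.0, 0.2]
width: -0.001
finger_force: 0.0
```

Run:
```python
from h import *
rep((.5254,-.1333,.1),(.5254,-.1333,.04)); save('side','side5'); fronts('side5')
```

```text
t 18.75 tcp [0.5448 0.1437 0.1284] y-heading 85.41 F [ 1.3 -0.   0.2] w -0.001 ff 0.0
free unit xy mm [-238.8    3.6]
full unit xy mm [-267.6  277.4]
shift [-0.0025 -0.2778  0.0272]
shift [-0.0017 -0.278   0.0872]
free 606 [-205.1 -204.1 -203.  -163.8]
full 1298 [-220.6 -219.7 -218.2 -173. ]
```

The free drawer sprang out again to about 63 mm instead of locking. Most likely it bounced at the stop and that counted as a second press. I'll push again, more gently, and watch the force while letting go.

Emit:
{"fn": "step_arm", "kwargs": {
  "targets": [
    [0,-0.003,0.04,0,0],
    [0,-0.003,0.08,0,0],
    [0,-0.003,0.09,0,0],
    [-0.01,-0.003,0.09,0,0],
    [-0.018,-0.003,0.09,0,0],
    [-0.023,-0.003,0.09,0,0],
    [-0.028,-0.003,0.09,0,0],
    [-0.034,-0.003,0.09,0,0],
    [-0.041,-0.003,0.09,0,0],
    [-0.048,-0.003,0.09,0,0],
    [-0.055,-0.003,0.09,0,0],
    [-0.061,-0.003,0.09,0,0],
    [-0.066,-0.003,0.09,0,0],
    [-0.07,-0.003,0.09,0,0],
    [-0.074,-0.003,0.09,0,0],
    [-0.077,-0.003,0.09,0,0],
    [-0.08,-0.003,0.09,0,0],
    [-0.082,-0.003,0.09,0,0],
    [-0.084,-0.003,0.09,0,0]
  ]
}}

```text
clock: 20.7
eef_pos: [0.6227, 0.132, 0.0321]
tool_rot: [0.04, 0.999, -0.0, -0.0]
contact_force: [-4.5, 0.2, 0.5]
width: 0.001
finger_force: 0.0
```

```bash
python3 -c "
from h import *
rep()"
```

```text
t 20.7 tcp [0.6227 0.132  0.0321] y-heading 85.39 F [-4.5  0.2  0.5] w 0.001 ff 0.0
free unit xy mm [-160.3   -1.5]
full unit xy mm [-188.9  274.7]
```

Emit:
{"fn": "step_arm", "kwargs": {
  "targets": [
    [-0.002,0,0,0,0],
    [-0.004,0,0,0,0],
    [-0.006,0,0,0,0],
    [-0.008,0,0,0,0],
    [-0.01,0,0,0,0],
    [-0.0115,0,0,0,0],
    [-0.013,0,0,0,0],
    [-0.0145,0,0,0,0],
    [-0.016,0,0,0,0]
  ]
}}

```text
clock: 21.6
eef_pos: [0.6383, 0.1308, 0.0322]
tool_rot: [0.04, 0.999, -0.0, -0.001]
contact_force: [-8.8, -1.0, 2.2]
width: -0.001
finger_force: 0.0
```

Emit:
{"fn": "step_arm", "kwargs": {
  "targets": [
    [-0.001,0,0,0,0],
    [-0.002,0,0,0,0],
    [-0.003,0,0,0,0]
  ]
}}

```text
clock: 21.9
eef_pos: [0.6382, 0.1312, 0.0316]
tool_rot: [0.04, 0.999, -0.0, -0.003]
contact_force: [-13.8, 0.4, 4.7]
width: 0.004
finger_force: 0.0
```

Emit:
{"fn": "step_arm", "kwargs": {
  "targets": [
    [0.002,0,0,0,0],
    [0.005,0,0,0,0],
    [0.009,0,0,0,0],
    [0.014,0,0,0,0],
    [0.019,0,0,0,0],
    [0.022,0,0,0,0],
    [0.022,0,0,0,0]
  ]
}}

```text
clock: 22.6
eef_pos: [0.6199, 0.1324, 0.0327]
tool_rot: [0.04, 0.999, 0.0, 0.0]
contact_force: [-0.6, 0.2, 0.1]
width: 0.0
finger_force: 0.0
```

Run:
```python
from h import *
rep(); save('side','side6'); fronts('side6')
```

```text
t 22.6 tcp [0.6199 0.1324 0.0327] y-heading 85.4 F [-0.6  0.2  0.1] w 0.0 ff 0.0
free unit xy mm [-163.    -1.3]
full unit xy mm [-191.6  274.8]
free 215 [-175.7 -173.6 -160.1 -141.4]
full 1297 [-220.7 -219.7 -218.5 -173.5]
```

The front now stays at 0 and there's no force on the finger, so it's locked. Next is the full drawer.

Emit:
{"fn": "step_arm", "kwargs": {
  "targets": [
    [0.02,0,0,0,0],
    [0.045,0,0,0,0],
    [0.073,0,-0.02,0,0],
    [0.073,0,-0.055,0,0],
    [0.073,-0.02,-0.085,0,0],
    [0.073,-0.055,-0.085,0.5,0],
    [0.073,-0.09,-0.085,1,0],
    [0.073,-0.125,-0.085,1.5,0],
    [0.073,-0.16,-0.085,2,0],
    [0.073,-0.195,-0.085,2,0],
    [0.073,-0.23,-0.085,2,0],
    [0.073,-0.26,-0.085,2,0],
    [0.073,-0.272,-0.085,2,0],
    [0.073,-0.272,-0.05,2,0],
    [0.073,-0.272,-0.02,2,0],
    [0.073,-0.272,-0.005,2,0],
    [0.073,-0.272,-0.005,2,0]
  ]
}}

```text
clock: 24.35
eef_pos: [0.5236, -0.1316, 0.0353]
tool_rot: [0.057, 0.998, 0.001, -0.002]
contact_force: [-0.5, 0.6, -0.2]
width: 0.003
finger_force: 0.0
```

Run:
```python
from h import *
rep(); save('side','side7'); fronts('side7')
```

```text
t 24.35 tcp [ 0.5236 -0.1316  0.0353] y-heading 83.45 F [-0.5  0.6 -0.2] w 0.003 ff 0.0
free unit xy mm [-236.9 -272.5]
full unit xy mm [-256.9    1.4]
free 245 [-143.2 -142.1 -141.2 -140.5]
full 1153 [-267.8 -219.9 -193.8 -167.8]
```

The free drawer is locked, its front reading as it did at the start. Pushing the full one the same gentle way.

Emit:
{"fn": "step_arm", "kwargs": {
  "targets": [
    [-0.015,-0.001,0,0,0],
    [-0.022,-0.001,0,0,0],
    [-0.027,-0.001,0,0,0],
    [-0.032,-0.001,0,0,0],
    [-0.038,-0.001,0,0,0],
    [-0.045,-0.001,0,0,0],
    [-0.052,-0.001,0,0,0],
    [-0.059,-0.001,0,0,0],
    [-0.066,-0.001,0,0,0],
    [-0.073,-0.001,0,0,0],
    [-0.079,-0.001,0,0,0],
    [-0.084,-0.001,0,0,0],
    [-0.088,-0.001,0,0,0],
    [-0.091,-0.001,0,0,0],
    [-0.094,-0.001,0,0,0],
    [-0.096,-0.001,0,0,0],
    [-0.098,-0.001,0,0,0],
    [-0.1,-0.001,0,0,0]
  ]
}}

```text
clock: 26.2
eef_pos: [0.6244, -0.1451, 0.0391]
tool_rot: [0.057, 0.998, -0.0, -0.0]
contact_force: [-4.7, 1.1, 8.8]
width: -0.004
finger_force: 3.2
```

Emit:
{"fn": "step_arm", "kwargs": {
  "targets": [
    [-0.002,0,0,0,0],
    [-0.004,0,0,0,0],
    [-0.006,0,0,0,0],
    [-0.008,0,0,0,0],
    [-0.0095,0,0,0,0],
    [-0.011,0,0,0,0]
  ]
}}

```text
clock: 26.8
eef_pos: [0.6356, -0.1464, 0.0391]
tool_rot: [0.058, 0.998, -0.0, 0.0]
contact_force: [-3.4, 1.4, 9.1]
width: -0.005
finger_force: 2.9
```

```bash
python3 -c "
from h import *
rep()"
```

```text
t 26.8 tcp [ 0.6356 -0.1464  0.0391] y-heading 83.4 F [-3.4  1.4  9.1] w -0.005 ff 2.853870391845703
free unit xy mm [-124.1 -277.9]
full unit xy mm [-144.    -0.4]
```

Emit:
{"fn": "step_arm", "kwargs": {
  "targets": [
    [-0.0015,0,0,0,0],
    [-0.003,0,0,0,0],
    [-0.0045,0,0,0,0],
    [-0.005,0,0,0,0]
  ]
}}

```text
clock: 27.2
eef_pos: [0.6373, -0.1466, 0.0391]
tool_rot: [0.058, 0.998, 0.0, -0.003]
contact_force: [-13.8, 2.7, 18.0]
width: -0.001
finger_force: 6.7
```

Emit:
{"fn": "step_arm", "kwargs": {
  "targets": [
    [0.002,0,0,0,0],
    [0.005,0,0,0,0],
    [0.009,0,0,0,0],
    [0.014,0,0,0,0],
    [0.019,0,0,0,0],
    [0.022,0,0,0,0],
    [0.022,0,0,0,0]
  ]
}}

```text
clock: 27.9
eef_pos: [0.6178, -0.1447, 0.0372]
tool_rot: [0.058, 0.998, 0.0, -0.0]
contact_force: [-0.1, 0.5, 0.2]
width: -0.001
finger_force: 0.0
```

Run:
```python
from h import *
rep(); save('side','side8'); fronts('side8')
```

```text
t 27.9 tcp [ 0.6178 -0.1447  0.0372] y-heading 83.39 F [-0.1  0.5  0.2] w -0.001 ff 0.0
free unit xy mm [-142.  -277.6]
full unit xy mm [-161.9   -0.7]
free 268 [-142.9 -142.  -141.5 -140.6]
full 290 [-173.9 -170.  -142.4 -140.9]
```

Locked. I'll back off, rise clear and check everything.

Emit:
{"fn": "step_arm", "kwargs": {
  "targets": [
    [0.02,0,0,0,0],
    [0.05,0,0,0,0],
    [0.085,0,-0.02,0,0],
    [0.12,0,-0.06,0,0],
    [0.15,0,-0.1,0,0],
    [0.17,0,-0.14,0,0],
    [0.18,0,-0.16,0,0],
    [0.18,0,-0.16,0,0],
    [0.18,0,-0.16,0,0]
  ]
}}

```text
clock: 28.85
eef_pos: [0.4402, -0.1242, 0.1977]
tool_rot: [0.058, 0.998, -0.0, 0.001]
contact_force: [-0.2, -0.6, 0.4]
width: -0.004
finger_force: 0.0
```

Run:
```python
from h import *
rep(); save('side','side9'); fronts('side9'); save('top','top9')
a,b=load('side0')['image'],load('side9')['image']
cv2.imwrite('pics/fin.png',np.hstack([cv2.resize(b,(400,300)),cv2.resize(load('top9')['image'],(400,300))])[:,:,::-1])
```

```text
t 28.85 tcp [ 0.4402 -0.1242  0.1977] y-heading 83.38 F [-0.2 -0.6  0.4] w -0.004 ff 0.0
free unit xy mm [-320.6 -272.1]
full unit xy mm [-340.6   -0.7]
free 28 [-143.  -142.6 -141.1 -140.4]
full 411 [-143.1 -142.1 -141.3 -140.6]
```

View pics/fin.png

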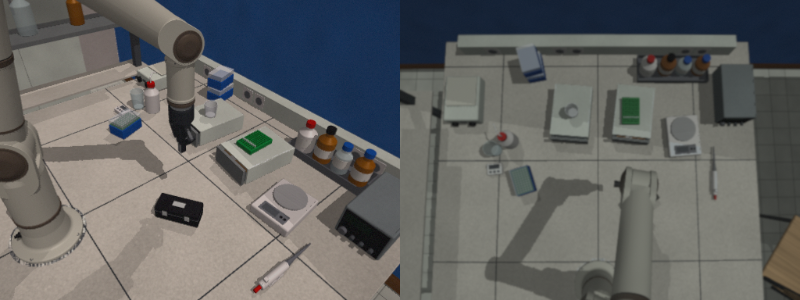

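Both fronts read locked (about -141 on each unit, the same as the locked one at the start). The big case, rack, cup and other things stand where they were.

```bash
python3 -c "
from workcell import bot
print(bot.finish_job())"
```

```text
the job is handed in; nothing more can be done
None
```

The small weight case lay flat in the formerly shut drawer before I closed it, both drawers read locked shut, and the job is handed in at about 29 s; the loaded drawer sprang back out on its first closing push and locked on a second, gentler one, and I did not look inside again after that.

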